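# Pack the napkin rings on their rod into the case

### The job

Pack the square wooden napkin rings away. Swing the lid of the low wooden case open until it leans back on its stop, thread all the napkin rings that stand on the chopping board onto the steel rod and lift them off the board together as one stack, then lay the rod in the notches of the case's two end walls, with all the rings inside and the wooden grip outside, and close the lid. Leave the glass tumbler next to the board where it is.

Things in the scene. Friction and masses are not known exactly. Their poses are not given: they have to be found in the camera images.
- case: low wooden case, fixed, 98 (x) x 150 (y) x 78 mm high without lid, walls 7 mm, floor 6 mm. Origin: centre of its underside; y along its length, x from front to hinge side. Each end wall (at y = +-75 mm) has an open-topped notch at x = 0, 26 mm wide, its bottom 49 mm up: the rod's axis then lies at 54 mm, and rings hanging on it clear the floor by 7 mm.
- case_lid (a joint): angle of the case's lid: 0 closed, 1.85 rad leaning back on its stop. It turns freely: it falls shut before about 1.57 rad and falls back on its stop beyond. The lid is a panel 98 x 150 x 8 mm, 120 g, its middle plane 83 mm above the worktop when closed.
- lid_bar (a point): middle of the lid's handle: a round steel bar, 12 mm thick and 84 mm long, along the case's y, held by two legs at its ends 45 mm beyond the lid's front edge (143 mm from the hinge axis, in the lid's middle plane). The bar can turn between the finger pads.
- lid_hinge (a point): middle of the lid's hinge axis, at the top of the case's far side (case frame x = +49 mm, z = 83 mm); the axis runs along the case's y.
- rod: skewer, 85 g: square wooden grip 90 x 18 x 18 mm, then a steel shaft 10 mm thick, 178 mm long, with a tapered tip. Origin: on its axis where the grip meets the shaft; x axis towards the tip (tip at x = 178 mm, middle of the grip at x = -45 mm, end of the grip at -90 mm). Starts lying on the board on its grip, axis about 24 mm above the worktop.
- rod_mid (a point): middle of the rod's shaft, on its axis (rod frame x = 89 mm).
- ring_0: square napkin ring of pale wood, a 56 x 56 mm frame 26 mm thick with 10 mm walls and a square 36 x 36 mm through hole; 15 g. It stands on one of its sides on the board. Origin: centre of the hole, 28 mm above the side it stands on. x axis: along the hole, z up, y across the width. All rings are alike; two to four of them are there.
- ring_1: square napkin ring of pale wood, a 56 x 56 mm frame 26 mm thick with 10 mm walls and a square 36 x 36 mm through hole; 15 g. It stands on one of its sides on the board. Origin: centre of the hole, 28 mm above the side it stands on. x axis: along the hole, z up, y across the width. All rings are alike; two to four of them are there.
- ring_2: square napkin ring of pale wood, a 56 x 56 mm frame 26 mm thick with 10 mm walls and a square 36 x 36 mm through hole; 15 g. It stands on one of its sides on the board. Origin: centre of the hole, 28 mm above the side it stands on. x axis: along the hole, z up, y across the width. All rings are alike; two to four of them are there.
- ring_3: square napkin ring of pale wood, a 56 x 56 mm frame 26 mm thick with 10 mm walls and a square 36 x 36 mm through hole; 15 g. It stands on one of its sides on the board. Origin: centre of the hole, 28 mm above the side it stands on. x axis: along the hole, z up, y across the width. All rings are alike; two to four of them are there.
- board: wooden chopping board, fixed, 260 (x) x 320 (y) mm, its top 15 mm above the worktop; the rings and the rod start on it. Origin: centre of its underside, 2 mm above the worktop; z up.
- tumbler: glass tumbler, 81 mm wide and 91 mm high, bystander. Origin: centre of its underside, z up.
There are look-alikes about, which are no part of the job. Leave any pink or purple look-alike of the ring_3 alone. Leave any turquoise look-alike of the ring_2 alone.

How it is judged (in metres and radians):
On the way, in this order (a step that is already met when the one before it is completed fails the run):
1. the lid leans back on its stop (over 1.75 rad) (value of joint case_lid above 1.75 rad), for 0.5 s.
2. all rings are threaded on the rod's shaft and lifted off the board together (hole centres over 85 mm up) (x of ring_0 in the frame of rod between 0 and 0.178 m and y of ring_0 in the frame of rod between -0.022 and 0.022 m and z of ring_0 in the frame of rod between -0.022 and 0.022 m and height (world z) of each of ring_0, ring_1, ring_2, ring_3 above 0.085 m and x of ring_1 in the frame of rod between 0 and 0.178 m and y of ring_1 in the frame of rod between -0.022 and 0.022 m and z of ring_1 in the frame of rod between -0.022 and 0.022 m and x of ring_2 in the frame of rod between 0 and 0.178 m and y of ring_2 in the frame of rod between -0.022 and 0.022 m and z of ring_2 in the frame of rod between -0.022 and 0.022 m and x of ring_3 in the frame of rod between 0 and 0.178 m and y of ring_3 in the frame of rod between -0.022 and 0.022 m and z of ring_3 in the frame of rod between -0.022 and 0.022 m), for 0.3 s.
At the end, for the whole second after the job is handed in: The rod rests in both notches of the case (middle of the shaft within 12 mm across, 22 mm along and 48 to 62 mm up; along the case within 0.12 rad), every ring hangs on its shaft inside the case, all at rest, and the lid is closed (under 0.06 rad) (value of joint case_lid below 0.06 rad and x of rod_mid in the frame of case between -0.012 and 0.012 m and y of rod_mid in the frame of case between -0.022 and 0.022 m and z of rod_mid in the frame of case between 0.048 and 0.062 m and angle between the x axis of rod and the y axis of case, either way round below 0.12 rad and linear speed of rod below 0.03 m/s and x of ring_0 in the frame of rod between 0 and 0.178 m and y of ring_0 in the frame of rod between -0.022 and 0.022 m and z of ring_0 in the frame of rod between -0.022 and 0.022 m and y of ring_0 in the frame of case between -0.07 and 0.07 m and linear speed of each of ring_0, ring_1, ring_2, ring_3 below 0.05 m/s and x of ring_1 in the frame of rod between 0 and 0.178 m and y of ring_1 in the frame of rod between -0.022 and 0.022 m and z of ring_1 in the frame of rod between -0.022 and 0.022 m and y of ring_1 in the frame of case between -0.07 and 0.07 m and x of ring_2 in the frame of rod between 0 and 0.178 m and y of ring_2 in the frame of rod between -0.022 and 0.022 m and z of ring_2 in the frame of rod between -0.022 and 0.022 m and y of ring_2 in the frame of case between -0.07 and 0.07 m and x of ring_3 in the frame of rod between 0 and 0.178 m and y of ring_3 in the frame of rod between -0.022 and 0.022 m and z of ring_3 in the frame of rod between -0.022 and 0.022 m and y of ring_3 in the frame of case between -0.07 and 0.07 m); the robot touches nothing.
It fails at once if the tumbler shifted by more than 40 mm or tipped (distance of tumbler from where it was at the start of the episode above 0.04 m or angle between tumbler's own z axis and vertical above 0.5 rad).
Of ring_0, ring_1, ring_2, ring_3 only 2 to 4 are there at a start; the rules pass over those that are not, and their reading is None.
At some moment in a run one of rod may be knocked a few centimetres aside while the robot is not near it.
It also fails if it takes over 208 s, if anything falls off the work surface, if the arm or the gripper's body presses on something with over 40 N, if the wrist force passes 120 N, or if a joint passes its speed limit or range.

### The arm

A 6-joint arm with a two-finger parallel gripper is mounted at the origin on a cart in front of the work surface, level with it; the furniture and walls round the work are solid. World frame = base frame: x ahead of the robot, y to its left, z up, the work surface at z = 0. Lengths are in mm, angles in degrees, forces in N, time in s.
With the tool pointing down it reaches from about 350 to 775 mm from the base axis. Payload 7.3 kg.
Tool frame: the origin (TCP) lies on the front face of the gripper's body, between the roots of the fingers; the fingertips stand 66 mm ahead of it and the grasp point (between the pads) lies 47 mm ahead of it; z points along the fingers, y is the line along which they close (so a half turn about z gives the same grasp; the last joint's range is limited). The gripper opens to 92 mm and grips with 3 to 60 N. Pads are 19 mm wide; open, the fingers measure 130 mm over their backs; the gripper's body (75 mm by 190 mm) begins 47 mm behind the grasp point.
Start: joints at [-8.365, 19.595, 87.324, -0, 73.075, -8.365], TCP at [525.013, 0.02, 292.241] pointing down, gripper open.
Joint ranges: [-145.02, 145.02], [-44.19, 115.74], [2.07, 154.8], [-57.11, 237.11], [16.16, 152.29], [-177.93, 177.93]. Speed limits (degrees/s): [147.25, 147.25, 180, 180, 180, 180].

### API

Orientations are given as [roll, pitch, yaw] about the fixed x, y, z axes, in that order (R = Rz(yaw) Ry(pitch) Rx(roll)).
In Python, from workcell import sense, snapshot, calibration, arm gives the robot as it stands. The module is installed in compiled form; this text tells all that it offers.
- The arm moves only by the tool nudge_tcp, called after "Request:" as name([rows], argument=value, ...), one row to a line, values as JSON. Schema: {"type":"object","properties":{"steps":{"type":"array","items":{"type":"array","items":{"type":"array","items":{"type":"number"},"minItems":7,"maxItems":7},"minItems":1,"maxItems":20},"minItems":1,"maxItems":1},"only":{"type":"string"},"quiet":{"type":"boolean"},"lines":{"type":"string"}},"required":["steps"],"additionalProperties":false}. steps is a list that holds a single list of rows (three levels of brackets), with 1 to 20 rows, each of 7 numbers: the finger opening in mm, then dx, dy, dz in mm, then a rotation vector rx, ry, rz in degrees; each row is the pose to reach, as a shift and turn from the pose commanded when the call began, along the tool's axes at that moment; what a row does not reach only later rows make up. A row lasts 1/10 s, in which the tool goes at most 50 mm and 8.59 degrees, less where a joint would pass 70% of its speed; a pose out of reach is approached as far as the arm can. The fingers move at their own pace and stop on an object; the grip force is fixed at half the most. Time passes only in rows, so rows that do not move let the fingers close. The tool returns the time, the measured TCP pose, the force, the opening and the grip force at its end. only (a regular expression) keeps the lines of the reply that match it, lines (a string "A,B") keeps lines A to B, and quiet returns only ok. Input that does not fit is refused with a message, and nothing moves.
- sense(): the state, without advancing time (a new reading comes with each control period).
- snapshot(name): name is "scene" or "side" or "wrist"; returns the picture (400x640x3 uint8, red, green, blue); there is no depth.
- calibration(name): a dict with "camera_matrix" (3x3 intrinsics, pixels), "camera_from_world" (4x4, takes a point from world to camera coordinates). Camera axes: x right, y up, looking along -z (the intrinsics and any distortion apply to the point x, -y, -z); pixel columns grow to the right and rows downward; lengths in mm; the calibration is good to about 2 mm. A picture is of the moment at which its call begins: read the wrist's pose just before it. calibration takes no time and is no camera call; for the wrist camera it gives the pose at the moment of the call.
- arm.finish_job(): hands the job in; it is judged then, once.
The state is a dict: "time": time; "joints": joint angles; "dq": joint speeds; "effort": joint torques, N m; "eef_pos": TCP position; "tool_rot": TCP orientation; "wrist_force": force on the tool from outside, world axes, zero at the start; "ft_torque": the same for the moment, N m; "grip_width": finger opening in mm; "gripper_force": force on a finger pad.
Only numpy, scipy, OpenCV 4.12 (cv2) and the standard library are available. Lean on these libraries where they do the work, as an engineer would, in place of code of your own. Each camera call takes 0.05 s, during which the arm holds its last target. There are 200 camera calls.

## Working session

There is one attempt and no reset: what is moved stays moved. The work goes in short steps, Python scripts to look and compute and a tool call to move; the robot and the scene stay as the last step left them, time stands still between calls to the robot, and variables do not carry over. Pictures are saved under pics/ and viewed, at most 14 in all, crops included, and the job is handed in when it is done.

```bash
mkdir -p pics; cat > h.py <<'E'
import numpy as np, cv2
from workcell import sense, snapshot, calibration, arm
def cal(n):
    c=calibration(n); return c,np.array(c["camera_matrix"]),np.array(c["camera_from_world"])
def ray(n,u,v,C=None):
    c,K,T=C or cal(n); d=np.linalg.inv(K)@[u,v,1]; d=np.array([d[0],-d[1],-d[2]])
    R=T[:3,:3]; return -R.T@T[:3,3], R.T@d
def onz(n,u,v,z,C=None):
    o,d=ray(n,u,v,C); return o+d*(z-o[2])/d[2]
def proj(n,p,C=None):
    c,K,T=C or cal(n); q=T[:3,:3]@np.array(p,float)+T[:3,3]; w=K@[q[0],-q[1],-q[2]]; return w[:2]/w[2]
def tri(a,b):
    A=np.zeros((3,3));B=np.zeros(3)
    for o,d in(a,b):
        d=d/np.linalg.norm(d);P=np.eye(3)-np.outer(d,d);A+=P;B+=P@o
    return np.linalg.solve(A,B)
def save(n,f,crop=None,s=1):
    im=snapshot(n); cv2.imwrite('pics/raw_'+f,im[...,::-1])
    if crop: im=im[crop[1]:crop[3],crop[0]:crop[2]]
    cv2.imwrite('pics/'+f,cv2.resize(im[...,::-1],None,fx=s,fy=s)); return im
E
python3 - <<'E'
from h import *
print(sense())
a=save('scene','s0.png');b=save('side','d0.png');w=save('wrist','w0.png')
for n in('scene','side','wrist'):
    c,K,T=cal(n);print(n,[k for k in c],K.tolist(),ray(n,320,200))
E
```

```text
{'time': 0.0, 'joints': array([-8.36451085e+00,  1.96359949e+01,  8.73745007e+01, -2.33845687e-03,
        7.30736174e+01, -8.36653508e+00]), 'dq': array([ 0.01510199, -0.05709564,  0.00203838, -0.11646345, -0.01680693,
       -0.12333927]), 'effort': array([ 7.61924657e-04, -4.31245601e+01, -2.44219762e+01,  7.17750052e-02,
        5.59406646e-02, -1.04314388e-04]), 'eef_pos': array([5.24714231e+02, 6.04745390e-02, 2.91565509e+02]), 'tool_rot': array([-1.79916457e+02, -1.00265206e-02,  9.00026994e+01]), 'wrist_force': array([ 0.12967483, -0.13995165,  0.34166242]), 'ft_torque': array([ 0.01831701,  0.03279337, -0.00365391]), 'gripper_force': 0.0, 'grip_width': 91.96569387691747}
scene ['camera_matrix', 'camera_from_world'] [[480.74021671000065, 0.0, 318.5605099801013], [0.0, 480.74021671000065, 197.45957407047555], [0.0, 0.0, 1.0]] (array([-232.41658598,  793.42416804,  640.95006881]), array([ 0.64056694, -0.62478579, -0.44649032]))
side ['camera_matrix', 'camera_from_world'] [[518.6314093163054, 0.0, 318.4154403657501], [0.0, 518.6314093163054, 204.05685994379604], [0.0, 0.0, 1.0]] (array([-537.70744729, -379.73655489,  810.8141235 ]), array([ 0.80600361,  0.28746802, -0.51748511]))
wrist ['camera_matrix', 'camera_from_world'] [[303.5801447635958, 0.0, 317.25313864267736], [0.0, 303.5801447635958, 198.03607584107448], [0.0, 0.0, 1.0]] (array([524.80298508,  69.2670064 , 383.89910797]), array([ 0.00865925, -0.26551818, -0.96413113]))
```

View pics/s0.png

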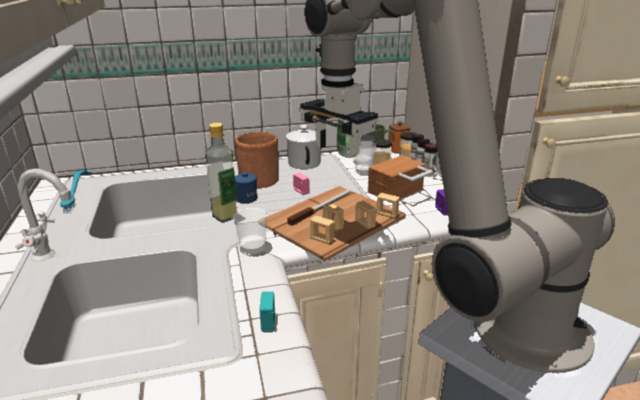

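View pics/d0.png

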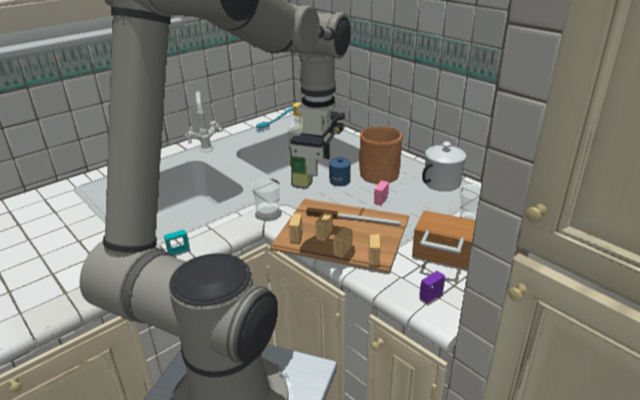

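View pics/w0.png

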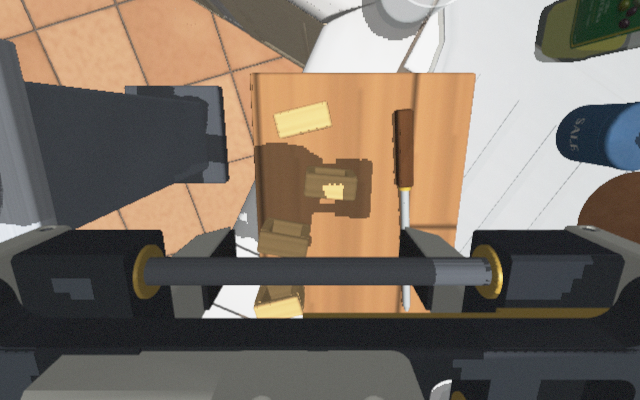

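The scene has four pale rings on the board (wrist 302,118 / 330,184 / 285,236 / 278,305), the rod with its grip at wrist 402,140, the case at scene 397,175, and the tumbler at scene 251,230. I'll get rough numbers first, then look closer.

```bash
python3 - <<'E'
from h import *
C=cal('wrist')
for u,v,z in[(302,118,71),(335,170,71),(285,225,71),(278,305,71),(253,73,15),(474,73,15),(256,150,15),(403,108,33),(404,187,24),(406,309,24)]:print('w',u,v,onz('wrist',u,v,z,C).round())
for a,b in[((412,185),(442,243)),((251,230),(267,197)),((402,172),(475,240)),((369,172),(428,213))]:
    print(tri(ray('scene',*a),ray('side',*b)).round())
a=cv2.imread('pics/s0.png')[130:250,220:460];b=cv2.imread('pics/d0.png')[170:310,260:500]
cv2.imwrite('pics/ab.png',np.vstack([cv2.resize(a,None,fx=2.3,fy=2.3),cv2.resize(b,None,fx=2.3,fy=2.3)]))
E
```

```text
w 302 118 [509.  68.  71.]
w 335 170 [543.  16.  71.]
w 285 225 [489. -45.  71.]
w 278 305 [ 478. -145.   71.]
w 253 73 [452. 117.  15.]
w 474 73 [702. 117.  15.]
w 256 150 [451.  30.  15.]
w 403 108 [620.  78.  33.]
w 404 187 [630. -13.  24.]
w 406 309 [ 645. -184.   24.]
[ 516. -313.   51.]
[624. 197.  46.]
[ 602. -389.   32.]
[ 636. -261.   64.]
```

View pics/ab.png

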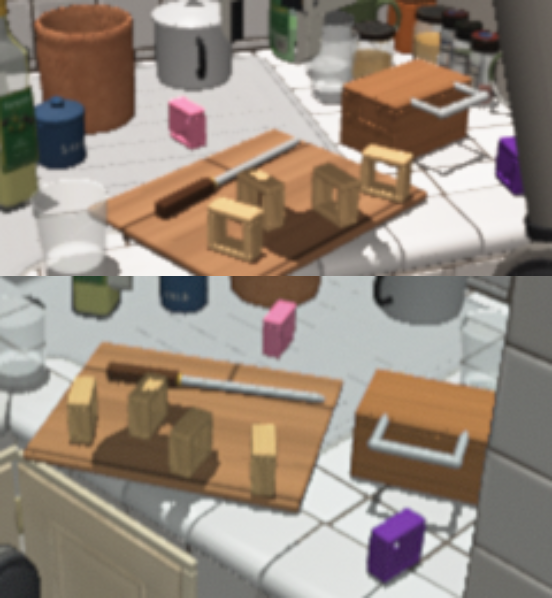

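Lid bar on the robot side, hinge away; rod tip and case both lie along −y. I'll look down from above the case.

Request:
nudge_tcp([
  [[92,-50,0,0,0,0,0],[92,-100,0,0,0,0,0],[92,-150,0,0,0,0,0],[92,-200,0,0,0,0,0],[92,-250,0,0,0,0,0],[92,-280,0,0,0,0,0],[92,-280,0,0,0,0,0],[92,-280,0,0,0,0,0]],
])

```text
time: 0.95
eef_pos: [524.7, -280.2, 291.6]
tool_rot: [-179.9, -0.1, 89.9]
wrist_force: [0.2, 1.2, 0.3]
grip_width: 91.7
gripper_force: 0.0
```

```bash
python3 - <<'E'
from h import *
save('wrist','w1.png');C=cal('wrist');np.save('w1T.npy',C[2]);print(sense()['eef_pos'])
E
```

```text
[ 524.87160867 -279.26193174  291.81131869]
```

View pics/w1.png

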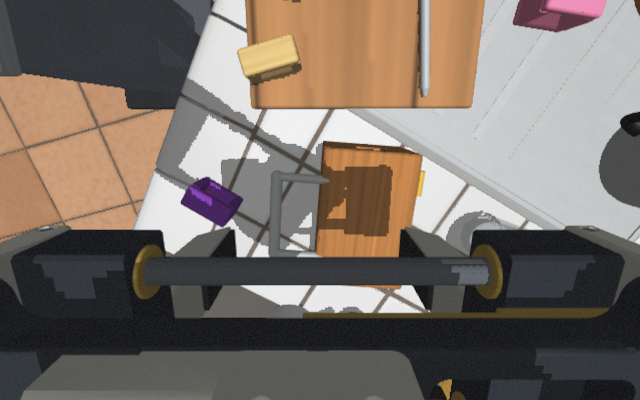

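The bar runs from (276,175) to (274,252); lid corners at (325,143) and (420,154), left edge to (316,248).

```bash
python3 - <<'E'
from h import *
C=cal('wrist')
for u,v,z in[(276,175,83),(273.5,252,83),(325,143,87),(420,154,87),(316,248,87),(318,225,87),(400,288,87),(424,95,24),(268,56,71)]:print(u,v,onz('wrist',u,v,z,C).round(1))
im=snapshot('wrist');p=cv2.resize(im[120:300,180:460,::-1],None,fx=2.8,fy=2.8);cv2.imwrite('pics/w1z.png',p)
E
```

```text
276 175 [ 483.4 -266.6   83. ]
273.5 252 [ 477.7 -350.9   83. ]
325 143 [ 532.4 -234.5   87. ]
420 154 [ 625.1 -245.1   87. ]
316 248 [ 523.6 -344.4   87. ]
318 225 [ 525.7 -318.5   87. ]
400 288 [ 615.9 -392.    87. ]
424 95 [ 645.  -186.4   24. ]
268 56 [ 478.2 -154.3   71. ]
```

View pics/w1z.png

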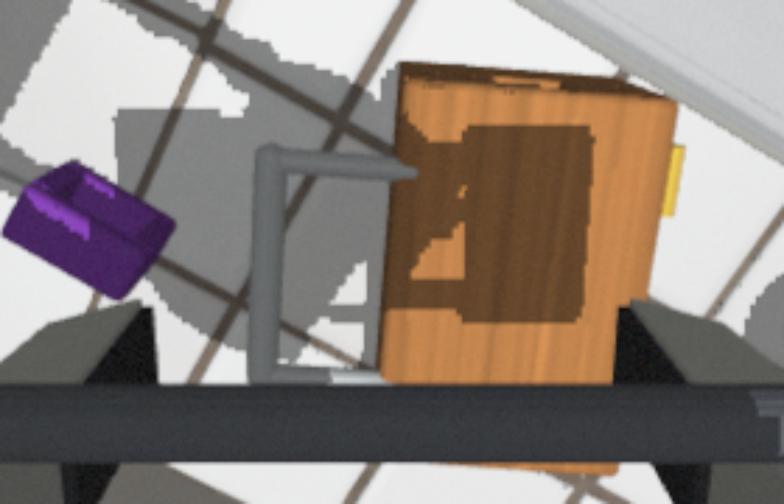

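Request:
nudge_tcp([
  [[34,-15,-25,0,0,0,2],[34,-29,-44,0,0,0,4.5],[34,-29,-44,40,0,0,4.5],[34,-29,-44,80,0,0,4.5],[34,-29,-44,110,0,0,4.5],[34,-29,-44,140,0,0,4.5],[34,-29,-44,162,0,0,4.5],[34,-29,-44,162,0,0,4.5],[34,-29,-44,162,0,0,4.5],[8,-29,-44,162,0,0,4.5],[8,-29,-44,162,0,0,4.5],[8,-29,-44,162,0,0,4.5],[8,-29,-44,162,0,0,4.5],[8,-29,-44,162,0,0,4.5],[8,-29,-44,162,0,0,4.5]],
])

```text
time: 2.55
eef_pos: [480.4, -309.1, 131.1]
tool_rot: [-180.0, 0.0, 85.5]
wrist_force: [-4.0, 0.6, 5.7]
grip_width: 11.0
gripper_force: 30.0
```

Request:
nudge_tcp([
  [[8,0,2,-25,0,0,0],[8,0,9,-49,0,0,0],[8,0,19,-71,0,0,0],[8,0,33,-92,0,0,0],[8,0,51,-109,0,0,0],[8,0,71,-124,0,0,0],[8,0,94,-134,0,0,0],[8,0,118,-141,0,0,0],[8,0,143,-143,0,0,0],[8,0,155,-142,0,0,0],[8,0,168,-141,0,0,0],[8,0,177,-139,0,0,0],[8,0,177,-139,0,0,0],[8,0,177,-139,0,0,0]],
])

```text
time: 3.95
eef_pos: [657.5, -323.3, 270.1]
tool_rot: [179.9, 0.1, 85.5]
wrist_force: [0.4, -2.3, 4.0]
grip_width: 10.9
gripper_force: 30.0
```

Request:
nudge_tcp([
  [[40,0,177,-139,0,0,0],[40,0,0,0,0,0,0]],
], quiet=true)

```text
ok
```

```bash
python3 -c "
from h import *;s=sense();print(s['eef_pos'],s['grip_width'],s['time'],s['wrist_force'])"
```

```text
[ 663.96856522 -327.1214067   269.2996745 ] 39.45993029192689 4.15 [ 4.50138128 -2.17280183  1.17932828]
```

Request:
nudge_tcp([
  [[60,0,0,0,0,0,0],[60,0,0,0,0,0,0],[60,0,0,-20,0,0,0],[60,0,0,-50,0,0,0],[60,0,-30,-70,0,0,0],[92,50,-60,-70,0,0,0],[92,100,-90,-70,0,0,0],[92,150,-110,-70,0,0,0],[92,200,-120,-70,0,0,0],[92,200,-120,-70,0,0,0],[92,200,-120,-70,0,0,0]],
])

```text
time: 5.25
eef_pos: [553.9, -111.2, 343.4]
tool_rot: [179.5, 0.1, 85.7]
wrist_force: [0.1, -0.6, 0.8]
grip_width: 91.6
gripper_force: 0.0
```

```bash
python3 - <<'E'
from h import *
save('wrist','w2.png',None,1.2)
save('side','d2.png',(260,160,500,310),2.5);print(sense()['time'])
E
```

```text
5.35
```

View pics/w2.png

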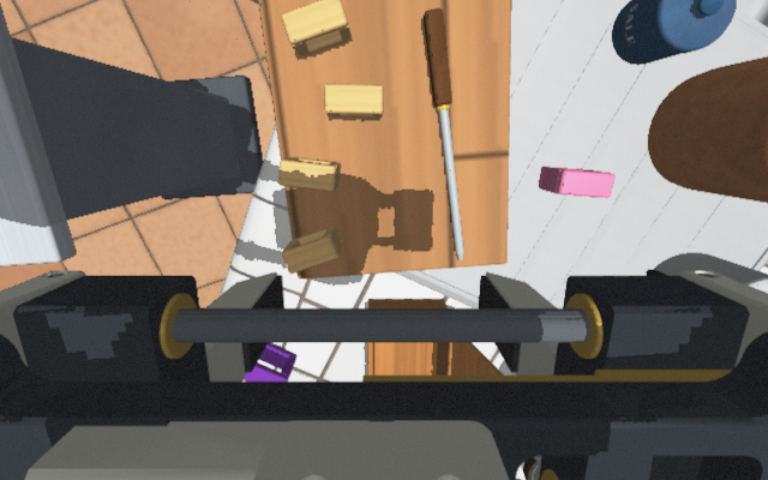

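View pics/d2.png

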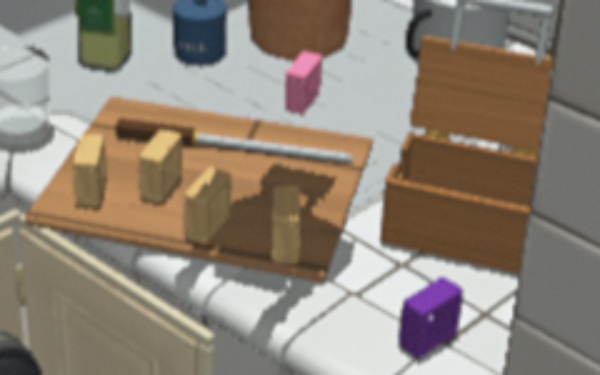

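Lid is leaning on its stop. From w2 (1.2×), ring tops are centred at about (315,20), (354,98), (309,168) and (312,249); the rod tip is at (460,258). Now I'll compute centres and yaws.

```bash
python3 - <<'E'
from h import *
C=cal('wrist')
R={'A':[(283,18),(338,-2),(348,18),(291,42)],'B':[(326,85),(382,87),(382,113),(325,112)],'C':[(281,157),(339,161),(338,183),(280,180)],'D':[(284,246),(334,230),(340,250),(287,268)]}
for k,v in R.items():
    P=np.array([onz('wrist',a/1.2,b/1.2,71,C)[:2] for a,b in v])
    d=(P[1]-P[0]+P[2]-P[3]); print(k,P.mean(0).round(),'yaw',np.degrees(np.arctan2(d[1],d[0])).round(1),[np.linalg.norm(P[i]-P[i-1]).round() for i in range(4)])
for a,b,z in[(434,10,33),(444,106,24),(460,258,24),(430,12,33),(436,106,33),(446,102,33)]:print(onz('wrist',a/1.2,b/1.2,z,C).round())
p=cv2.imread('pics/raw_w2.png')[0:230,215:400];cv2.imwrite('pics/w2z.png',cv2.resize(p,None,fx=2.6,fy=2.6,interpolation=2))
E
```

```text
A [511.  62.] yaw 14.7 [np.float64(20.0), np.float64(52.0), np.float64(18.0), np.float64(55.0)]
B [539.  -7.] yaw -5.8 [np.float64(24.0), np.float64(52.0), np.float64(23.0), np.float64(54.0)]
C [490. -69.] yaw -7.9 [np.float64(22.0), np.float64(56.0), np.float64(21.0), np.float64(57.0)]
D [ 481. -149.] yaw 14.2 [np.float64(24.0), np.float64(55.0), np.float64(22.0), np.float64(60.0)]
[623.  72.  33.]
[632. -16.  24.]
[ 645. -188.   24.]
[619.  71.  33.]
[622. -16.  33.]
[632. -13.  33.]
```

View pics/w2z.png

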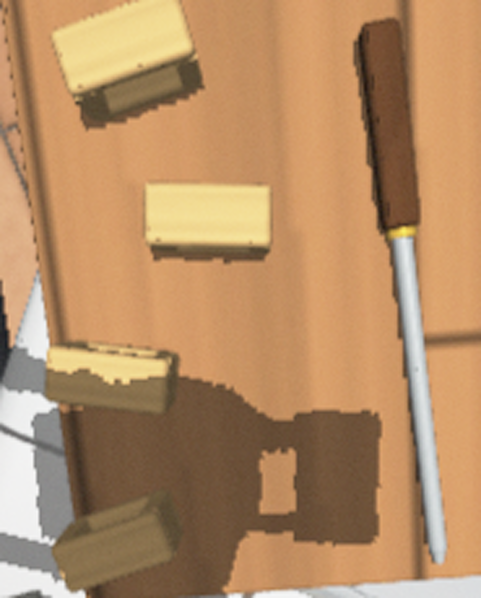

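Request:
nudge_tcp([
  [[92,-23,-35,40,0,0,-8],[92,-47,-70,80,0,0,-14],[92,-47,-70,120,0,0,-18.5],[92,-47,-70,165,0,0,-18.5],[92,-47,-70,205,0,0,-18.5],[92,-47,-70,235,0,0,-18.5],[92,-47,-70,252,0,0,-18.5],[92,-47,-70,252,0,0,-18.5],[92,-47,-70,252,0,0,-18.5],[40,-47,-70,252,0,0,-18.5],[40,-47,-70,252,0,0,-18.5],[40,-47,-70,252,0,0,-18.5],[40,-47,-70,252,0,0,-18.5],[40,-47,-70,252,0,0,-18.5]],
])

```text
time: 6.75
eef_pos: [480.2, -155.4, 87.5]
tool_rot: [180.0, 0.0, 104.0]
wrist_force: [-0.2, 0.2, -0.4]
grip_width: 56.4
gripper_force: 0.1
```

Request:
nudge_tcp([
  [[40,0,0,0,0,0,0],[40,0,0,0,0,0,0],[40,0,0,-8,0,0,0],[40,15,8,-8,0,0,5],[40,30,16,-8,0,0,10],[40,45,24,-8,0,0,14],[40,52,28.4,-8,0,0,14],[40,52,28.4,-8,0,0,14],[40,52,28.4,0.5,0,0,14],[40,52,28.4,0.5,0,0,14],[40,52,28.4,0.5,0,0,14],[92,52,28.4,0.5,0,0,14],[92,52,28.4,0.5,0,0,14],[92,52,28.4,0.5,0,0,14],[92,52,28.4,0.5,0,0,14],[92,52,28.4,0.5,0,0,14]],
])

```text
time: 8.35
eef_pos: [494.9, -98.1, 86.6]
tool_rot: [-180.0, -0.0, 90.0]
wrist_force: [-0.1, -0.2, -0.0]
grip_width: 89.8
gripper_force: 0.0
```

Request:
nudge_tcp([
  [[92,0,0,-50,0,0,0],[92,0,0,-90,0,0,0],[92,0,0,-90,0,0,0]],
])

```text
time: 8.65
eef_pos: [497.5, -98.9, 181.6]
tool_rot: [179.5, 0.2, 90.0]
wrist_force: [0.6, 0.2, -0.1]
grip_width: 91.6
gripper_force: 0.0
```

```bash
python3 -c "
from h import *
C=cal('wrist');save('wrist','w3.png',(160,0,480,250),2.4)
np.savez('w3.npz',K=C[1],T=C[2]);print(C[2][:2])"
```

```text
[[ 9.99948570e-01  2.59421067e-04  1.01385036e-02 -4.99301372e+02]
 [ 2.41282338e-03  9.64884594e-01 -2.62663089e-01  9.89660426e+01]]
```

View pics/w3.png

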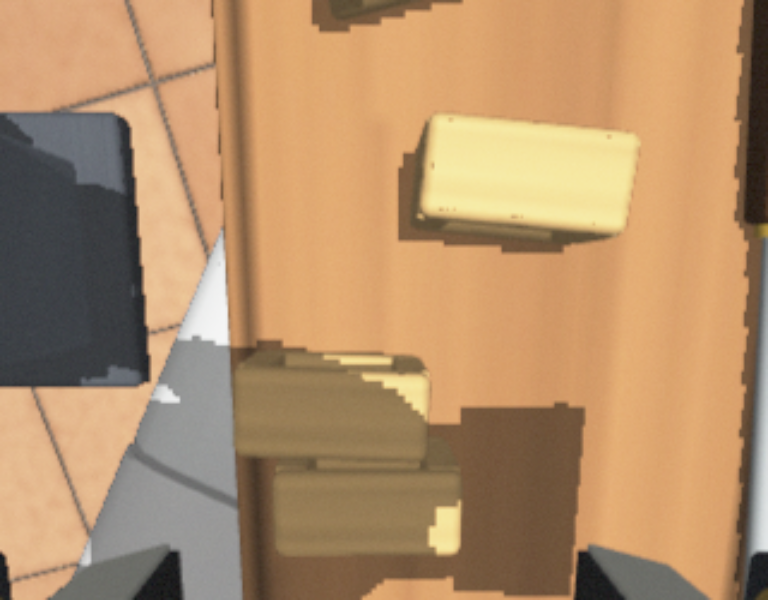

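D stands square at (368,512); C's top is centred at (333,415) and B's at (529,175).

```bash
python3 - <<'E'
from h import *
C=cal('wrist')
R={'B':[(430,115),(638,135),(628,235),(420,215)],'C':[(238,370),(430,374),(428,460),(235,455)],'D':[(275,470),(460,470),(460,553),(277,555)]}
for k,v in R.items():
    P=np.array([onz('wrist',160+a/2.4,b/2.4,71,C)[:2] for a,b in v])
    d=(P[1]-P[0]+P[2]-P[3]); print(k,P.mean(0).round(1),'yaw',np.degrees(np.arctan2(d[1],d[0])).round(1),[np.linalg.norm(P[i]-P[i-1]).round() for i in range(4)])
print(sense()['eef_pos'])
E
```

```text
B [535.9  -3.8] yaw -5.0 [np.float64(24.0), np.float64(53.0), np.float64(24.0), np.float64(55.0)]
C [484.6 -66. ] yaw -1.4 [np.float64(24.0), np.float64(53.0), np.float64(24.0), np.float64(55.0)]
D [494.3 -94.4] yaw 0.2 [np.float64(26.0), np.float64(53.0), np.float64(25.0), np.float64(54.0)]
[496.300598   -98.48881832 179.16531909]
```

Request:
nudge_tcp([
  [[92,32,-10,0,0,0,0],[92,32,-10,40,0,0,0],[92,32,-10,75,0,0,0],[92,32,-10,89,0,0,0],[92,32,-10,89,0,0,0],[92,32,-10,89,0,0,0],[40,32,-10,89,0,0,0],[40,32,-10,89,0,0,0],[40,32,-10,89,0,0,0],[40,32,-10,89,0,0,0],[40,32,-10,89,0,0,0],[40,32,-10,89,0,0,0],[40,32,-10,89,0,0,0],[40,32,-10,81,0,0,0],[40,32,-5,81,0,0,0],[40,32,0,81,0,0,0],[40,32,0,85,0,0,0],[40,32,0,89.5,0,0,0],[40,32,0,89.5,0,0,0],[40,32,0,89.5,0,0,0]],
])

```text
time: 10.7
eef_pos: [495.4, -66.2, 87.1]
tool_rot: [179.9, 0.0, 90.0]
wrist_force: [1.6, -0.2, 2.1]
grip_width: 56.2
gripper_force: 30.0
```

Request:
nudge_tcp([
  [[92,0,0,0,0,0,0],[92,0,0,0,0,0,0],[92,0,0,0,0,0,0],[92,0,0,0,0,0,0],[92,0,0,0,0,0,0],[92,0,0,-50,0,0,0],[92,30,20,-90,0,0,0],[92,62,41,-90,0,0,5],[92,62,41,-90,0,0,5],[92,62,41,-50,0,0,5],[92,62,41,-15,0,0,5],[92,62,41,0,0,0,5],[92,62,41,0,0,0,5],[40,62,41,0,0,0,5],[40,62,41,0,0,0,5],[40,62,41,0,0,0,5],[40,62,41,0,0,0,5],[40,62,41,0,0,0,5],[40,62,41,0,0,0,5],[40,62,41,0,0,0,5]],
])

```text
time: 12.7
eef_pos: [536.3, -4.1, 87.8]
tool_rot: [179.9, 0.0, 85.0]
wrist_force: [-0.6, -0.1, 5.0]
grip_width: 55.9
gripper_force: 30.0
```

Request:
nudge_tcp([
  [[40,0,0,-8,0,0,-5],[40,-2,-21,-8,0,0,-5],[40,-3.6,-41,-8,0,0,-5],[40,-3.6,-41,-8,0,0,-5],[40,-20,-39.5,-8,0,0,-5],[40,-37.4,-38.2,-8,0,0,-5],[40,-37.4,-38.2,-8,0,0,-5],[40,-37.4,-38.2,-4,0,0,-5],[40,-37.4,-38.2,0.3,0,0,-5],[40,-37.4,-38.2,0.3,0,0,-5],[40,-37.4,-38.2,0.3,0,0,-5],[92,-37.4,-38.2,0.3,0,0,-5],[92,-37.4,-38.2,0.3,0,0,-5],[92,-37.4,-38.2,0.3,0,0,-5],[92,-37.4,-38.2,0.3,0,0,-5],[92,-37.4,-38.2,0.3,0,0,-5],[92,-37.4,-38.2,-45,0,0,-5],[92,-37.4,-38.2,-95,0,0,-5],[92,-37.4,-38.2,-95,0,0,-5],[92,-37.4,-38.2,-95,0,0,-5]],
])

```text
time: 14.7
eef_pos: [495.1, -38.1, 183.3]
tool_rot: [179.8, 0.0, 90.0]
wrist_force: [0.1, -0.5, 0.4]
grip_width: 91.8
gripper_force: 0.0
```

```bash
python3 -c "
from h import *
C=cal('wrist');save('wrist','w4.png',(160,0,480,250),2.4);print(sense()['eef_pos'])"
```

```text
[494.34296418 -37.94936683 182.01800416]
```

View pics/w4.png

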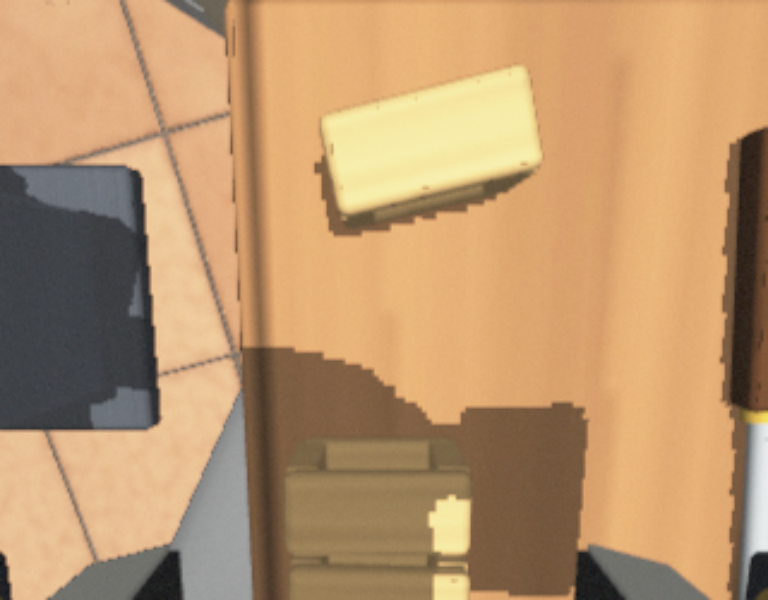

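B is in line at (378,512); A's top is centred at (433,140), turned.

```bash
python3 - <<'E'
from h import *
C=cal('wrist')
R={'A':[(320,115),(525,67),(541,160),(345,217)],'B':[(287,472),(470,472),(470,553),(288,555)]}
for k,v in R.items():
    P=np.array([onz('wrist',160+a/2.4,b/2.4,71,C)[:2] for a,b in v])
    d=(P[1]-P[0]+P[2]-P[3]); print(k,P.mean(0).round(1),'yaw',np.degrees(np.arctan2(d[1],d[0])).round(1))
im=cv2.imread('pics/raw_w4.png');hsv=cv2.cvtColor(im,cv2.COLOR_BGR2HSV)
m=((hsv[...,2]<110)&(hsv[...,0]<15)&(hsv[...,1]>100)).astype(np.uint8);m[:,:440]=0;m[230:]=0;m[:,540:]=0
n,l,st,ce=cv2.connectedComponentsWithStats(m);i=1+st[1:,4].argmax();print(st[i],ce[i])
c=max(cv2.findContours((l==i).astype(np.uint8),0,2)[0],key=cv2.contourArea);print(onz('wrist',*ce[i],30,C),cv2.boxPoints(cv2.minAreaRect(c)).round())
E
```

```text
A [508.4  65.7] yaw 13.7
B [494.8 -34.9] yaw 0.3
[464  53  25 118 992] [472.89415323 112.18951613]
[614.91366785  34.48626136  30.        ] [[458.  54.]
 [482.  53.]
 [488. 170.]
 [464. 171.]]
```

Request:
nudge_tcp([
  [[92,45,6,0,0,0,-5],[92,90,13,0,0,0,-10],[92,102,13.4,0,0,0,-13.7],[92,102,13.4,40,0,0,-13.7],[92,102,13.4,75,0,0,-13.7],[92,102,13.4,95,0,0,-13.7],[92,102,13.4,95,0,0,-13.7],[92,102,13.4,95,0,0,-13.7],[40,102,13.4,95,0,0,-13.7],[40,102,13.4,95,0,0,-13.7],[40,102,13.4,95,0,0,-13.7],[40,102,13.4,95,0,0,-13.7],[40,102,13.4,95,0,0,-13.7],[40,102,13.4,95,0,0,-13.7],[40,102,13.4,95,0,0,-13.7],[40,102,13.4,87,0,0,-8],[40,102,13.4,87,0,0,0],[40,102,0,87,0,0,0],[40,102,0,87,0,0,0]],
])

```text
time: 16.65
eef_pos: [493.3, 64.1, 94.9]
tool_rot: [-179.9, -0.0, 90.0]
wrist_force: [-1.2, 0.8, -0.2]
grip_width: 56.0
gripper_force: 30.0
```

Request:
nudge_tcp([
  [[40,-25,1,0,0,0,0],[40,-50,1,0,0,0,0],[40,-65,1,0,0,0,0],[40,-72,1,0,0,0,0],[40,-72,1,0,0,0,0],[40,-72,1,4,0,0,0],[40,-72,1,8.3,0,0,0],[40,-72,1,8.3,0,0,0],[40,-72,1,8.3,0,0,0],[92,-72,1,8.3,0,0,0],[92,-72,1,8.3,0,0,0],[92,-72,1,8.3,0,0,0],[92,-72,1,8.3,0,0,0],[92,-72,1,8.3,0,0,0],[92,-72,1,-40,0,0,0],[92,-110,20,-90,0,0,0],[92,-150,50,-140,0,0,0],[92,-150,75,-150,0,0,0],[92,-150,75,-150,0,0,0],[92,-150,75,-150,0,0,0]],
])

```text
time: 18.65
eef_pos: [570.3, -86.6, 245.6]
tool_rot: [179.9, 0.0, 89.9]
wrist_force: [-1.2, -0.3, -0.2]
grip_width: 91.9
gripper_force: 0.0
```

```bash
python3 -c "
from h import *
C=cal('wrist');save('wrist','w5.png',(130,0,530,250),2);print(sense()['eef_pos'],sense()['time'])"
```

```text
[568.93639401 -85.72939611 244.15333554] 18.7
```

View pics/w5.png

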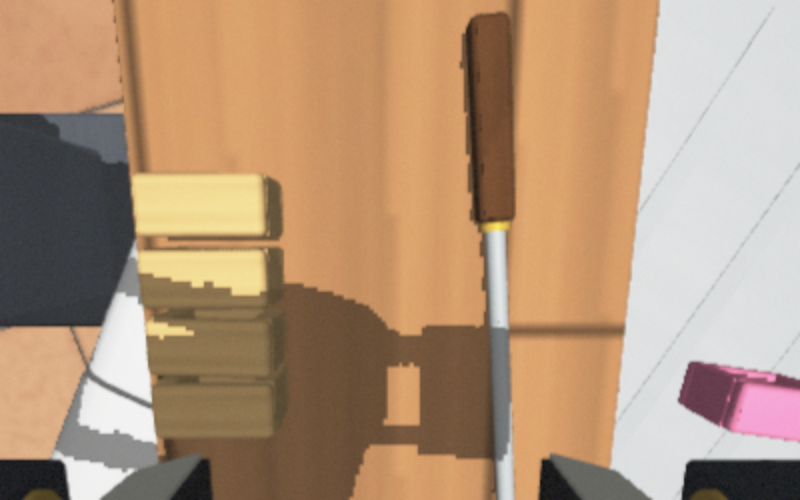

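All four rings stand in line at (200,205) to (218,408); the rod's grip runs from (490,14) to (495,225).

```bash
python3 - <<'E'
from h import *
C=cal('wrist')
f=lambda a,b,z:onz('wrist',130+a/2,b/2,z,C).round(1)
for k,u0,u1,v0,v1 in[('A',134,268,174,237),('B',138,270,250,305),('C',147,272,318,375),('D',155,274,380,437)]:print(k,f((u0+u1)/2,(v0+v1)/2,71))
print(f(491,14,33),f(496,221,33),f(495,228,24),f(499,350,24),f(505,490,24))
for z in(33,):print(f(470,20,z),f(509,18,z),f(480,218,z),f(514,216,z))
E
```

```text
A [496.3  -5.3  71. ]
B [495.4 -34.9  71. ]
C [495.6 -64.9  71. ]
D [495.9 -93.5  71. ]
[620.2  77.2  33. ] [627.  -10.8  33. ] [628.4 -14.   24. ] [633.6 -75.3  24. ] [ 641.1 -154.3   24. ]
[611.   74.9  33. ] [628.3  75.7  33. ] [619.2  -9.4  33. ] [635.5  -8.5  33. ]
```

Request:
nudge_tcp([
  [[50,45,25,0,0,0,-5],[50,90,50,0,0,0,-5],[50,107,56.4,30,0,0,-5],[50,107,56.4,70,0,0,-5],[50,107,56.4,110,0,0,-5],[50,107,56.4,140,0,0,-5],[50,107,56.4,155,0,0,-5],[50,107,56.4,160,0,0,-5],[50,107,56.4,160,0,0,-5],[50,107,56.4,160,0,0,-5],[10,107,56.4,160,0,0,-5],[10,107,56.4,160,0,0,-5],[10,107,56.4,160,0,0,-5],[10,107,56.4,160,0,0,-5],[10,107,56.4,160,0,0,-5],[10,107,56.4,160,0,0,-5],[10,107,56.4,160,0,0,-5]],
])

```text
time: 20.4
eef_pos: [626.2, 20.9, 85.4]
tool_rot: [180.0, 0.0, 95.0]
wrist_force: [-0.4, 0.4, 2.5]
grip_width: 17.8
gripper_force: 30.0
```

Request:
nudge_tcp([
  [[10,0,0,-15,0,0,0],[10,0,0,-45,0,0,0],[10,0,0,-85,0,0,0],[10,0,0,-125,0,0,1],[10,30,-15,-150,0,0,2],[10,70,-35,-150,0,0,3],[10,110,-55,-150,0,0,4],[10,150,-75,-150,0,0,5],[10,190,-95,-150,0,0,5],[10,220,-110,-150,0,0,5],[10,229.6,-110.8,-150,0,0,5],[10,229.6,-110.8,-150,0,0,5],[10,229.6,-110.8,-120,0,0,5],[10,229.6,-110.8,-90,0,0,5],[10,229.6,-110.8,-90,0,0,5],[10,229.6,-110.8,-90,0,0,5],[10,229.6,-110.8,-90,0,0,5]],
])

```text
time: 22.1
eef_pos: [497.0, 239.7, 176.9]
tool_rot: [179.8, -0.0, 89.9]
wrist_force: [-0.5, -0.3, 0.0]
grip_width: 17.7
gripper_force: 30.0
```

```bash
python3 -c "
from h import *
save('scene','s6.png',(220,110,420,260),4);save('side','d6.png',(220,150,420,300),4)
a=cv2.imread('pics/s6.png');b=cv2.imread('pics/d6.png');cv2.imwrite('pics/sd6.png',cv2.resize(np.vstack([a,b]),None,fx=.5,fy=.5))
print(sense()['eef_pos'],sense()['tool_rot'])"
```

```text
[496.69529643 239.92326542 176.80180698] [ 1.79838867e+02 -4.38525561e-02  8.99736401e+01]
```

View pics/sd6.png

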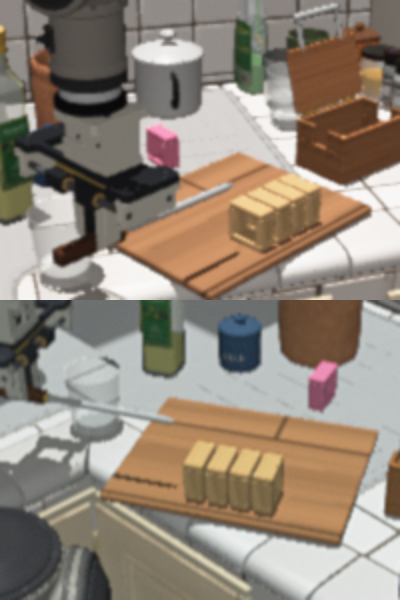

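Rod is held; its tip appears at scene (335,202) and side (307,210). Triangulating to check for droop.

```bash
python3 - <<'E'
from h import *
p=[496.5,27,115.4];j=[496.5,205,115.4]
print(proj('scene',p),proj('scene',j),proj('side',p),proj('side',j))
print(tri(ray('scene',335.5,202),ray('side',307,210.5)))
for n in('scene','side'):
    im=snapshot(n)[...,::-1];a,b=proj(n,p),proj(n,j);c=(a+b)/2
    x0,y0=max(0,int(c[0]-50)),int(c[1]-35);k=cv2.resize(im[y0:y0+75,x0:x0+110],None,fx=5,fy=5,interpolation=2)
    for q in(a,b):cv2.circle(k,tuple(int(t) for t in (q-[x0,y0])*5+2),4,(0,0,255),1)
    cv2.imwrite('pics/z_%s.png'%n,k);print(n,x0,y0)
cv2.imwrite('pics/z7.png',np.vstack([cv2.imread('pics/z_scene.png'),cv2.imread('pics/z_side.png')])[:,:])
E
```

```text
[336.1707388  199.27844755] [280.63057128 224.32746398] [306.08342859 208.37765108] [242.49801717 197.85511259]
[499.71555354  26.10092644 106.8348594 ]
scene 258 176
side 224 168
```

```bash
python3 -c "
import cv2;a=cv2.imread('pics/z7.png');print(a.shape);cv2.imwrite('pics/z7.png',cv2.resize(a,(440,600)))"
```

```text
(750, 550, 3)
```

View pics/z7.png

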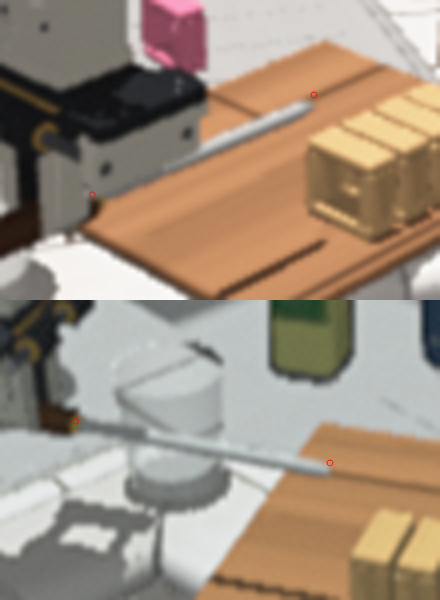

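Tip droops about 5 mm, well within the ±13 mm hole clearance. Now descend and thread.

Request:
nudge_tcp([
  [[10,0,-1.5,35,0,0,0],[10,0,-1.5,69,0,0,0],[10,0,-1.5,69,0,0,0],[10,0,-1.5,69,0,0,0],[10,-12,-1.5,69,0,0,0],[10,-24,-1.5,69,0,0,0],[10,-36,-1.5,69,0,0,0],[10,-48,-1.5,69,0,0,0],[10,-48,-1.5,69,0,0,0]],
])

```text
time: 23.2
eef_pos: [494.4, 190.2, 106.6]
tool_rot: [180.0, 0.0, 89.9]
wrist_force: [-0.2, 0.0, -1.3]
grip_width: 17.7
gripper_force: 30.0
```

Request:
nudge_tcp([
  [[10,-12,0,0,0,0,0],[10,-24,0,0,0,0,0],[10,-36,0,0,0,0,0],[10,-48,0,0,0,0,0],[10,-60,0,0,0,0,0],[10,-72,0,0,0,0,0],[10,-84,0,0,0,0,0],[10,-96,0,0,0,0,0],[10,-108,0,0,0,0,0],[10,-118,0,0,0,0,0],[10,-118,0,0,0,0,0],[10,-118,0,0,0,0,0]],
])

```text
time: 24.4
eef_pos: [494.3, 73.9, 106.2]
tool_rot: [180.0, -0.0, 90.0]
wrist_force: [0.6, 0.7, -0.6]
grip_width: 17.6
gripper_force: 30.0
```

```bash
python3 -c "
from h import *
save('scene','s8.png');save('side','d8.png')
a=cv2.imread('pics/s8.png')[160:260,260:410];b=cv2.imread('pics/d8.png')[180:280,260:410];cv2.imwrite('pics/sd8.png',cv2.resize(np.vstack([a,b]),None,fx=3,fy=3,interpolation=2))"
```

```text
(no output)
```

View pics/sd8.png

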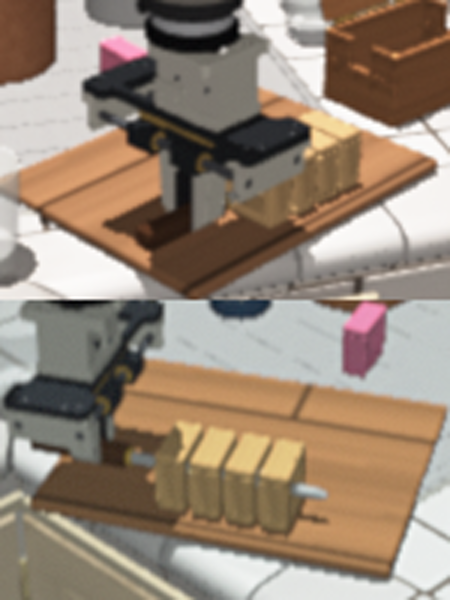

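Rings are threaded with the tip protruding (side crop 325,495). That makes 15 pictures viewed, one over the limit of 14, so from here I'll use only numeric checks. Lift.

Request:
nudge_tcp([
  [[10,0,0,-5,0,0,0],[10,0,0,-10,0,0,0],[10,0,0,-15,0,0,0],[10,0,0,-22,0,0,0],[10,0,0,-35,0,0,0],[10,0,0,-50,0,0,0],[10,0,0,-70,0,0,0],[10,0,0,-90,0,0,0],[10,0,0,-110,0,0,0],[10,0,0,-130,0,0,0],[10,0,0,-130,0,0,0],[10,0,0,-130,0,0,0],[10,0,0,-130,0,0,0],[10,0,0,-130,0,0,0]],
])

```text
time: 25.9
eef_pos: [493.7, 74.0, 235.1]
tool_rot: [-179.9, -0.0, 90.0]
wrist_force: [-0.5, -0.0, -1.9]
grip_width: 17.8
gripper_force: 30.0
```

```bash
cat > tip.py <<'E'
from h import *
e=sense()['eef_pos'];p=e+np.array([0,-213,-61.4]);R={}
for n in('scene','side'):
    im=snapshot(n);cv2.imwrite('pics/tip_%s.png'%n,im[...,::-1]);q=proj(n,p)
    hsv=cv2.cvtColor(im,cv2.COLOR_RGB2HSV);x,y=int(q[0]),int(q[1]);x0,y0=x-26,y-18
    s=hsv[y0:y0+36,x0:x0+44];print(n,q.round(1),(x0,y0))
    L=' .:-=+*#%@'
    k=(s[...,0]<30)&(s[...,1]>75)
    for r in range(0,36,1):print(y0+r,''.join('o' if k[r,c] else L[min(9,s[r,c,2]//26)] for c in range(44)))
E
python3 tip.py
```

```text
scene [381.3 159.7] (355, 141)
141 ====++===ooooooooooooooooooooooooooooooooooo
142 =+++++++=ooooooooooooooooooooooooooooooooooo
143 =+++++++=ooooooooooooooooooooooooooooooooooo
144 ==+++++++ooooooooooooooooooooooooooooooooooo
145 ====+++++ooooooooooooooooooooooooooooooooooo
146 --:--==++=oooooooooooooooooooooooooooooooooo
147 :...:::-==oooooooooooooooooooooooooooooooooo
148 ....::::::oooooooooooooooooooooooooooooooooo
149 ...:::....oooooooooooooooooooooooooooooooooo
150 ...:::....oooooooooooooooooooooooooooooooooo
151 ........  oooooooooooooooooooooooooooooooooo
152 .....    .oooooooooooooooooooooooooooooooooo
153 ...    ..:-ooooooooooooooooooooooooooooooooo
154      .::-==ooooooooooooooooooooooooooooooooo
155  ...:-=====ooooooooooooooooooooooooooooooooo
156 .::-====+++ooooooooooooooooooooooooooooooooo
157 -=======+##oooooooooooooooooooooooooooooooo#
158 ========*%@oooooooooooooooooooooooooooooooo#
159 ========*ooooooooooooooooooooooooooooooooo
[... 1929 characters left out ...]
++++++++==+*##
202 oooooooooooooooo==++++++***###+=+++++==+*###
203 ooooooooooooooooo+###***######+++++=+++*####
204 ooooooooooooooooo+############**++++++*#####
205 ooooooooooooooooo+##############****++######
206 ooooooooooooooooo+##################**######
207 ooooooooooooooooo=**########################
208 ooooooooooooooooooo+**######################
209 ooooooooooooooooooooooooooo#################
210 ooooooooooooooooooooooooooooooooo###########
211 oooooooooooooooooooooooooooooooooooooooo####
212 oooooooooooooooooooooooooooooooooooooooooooo
213 oooooooooooooooooooooooooooooooooooooooooooo
214 oooooooooooooooooooooooooooooooooooooooooooo
215 oooooooooooooooooooooooooooooooooooooooooooo
```

Tip is only about 4–5 mm low and the rings are up. Carry to above the case.

Request:
nudge_tcp([
  [[10,-10,3,0,0,0,0],[10,-25,8,0,0,0,0],[10,-45,15,0,0,0,0.5],[10,-70,23,0,0,0,1],[10,-95,32,0,0,0,1.5],[10,-120,40,0,0,0,2],[10,-145,48,0,0,0,2.5],[10,-170,57,0,0,0,3],[10,-195,65,0,0,0,3.5],[10,-218,73,0,0,0,4],[10,-238,80,0,0,0,4.5],[10,-254,85,0,0,0,4.5],[10,-263,88,0,0,0,4.5],[10,-267.4,89.7,0,0,0,4.5],[10,-267.4,89.7,0,0,0,4.5],[10,-267.4,89.7,0,0,0,4.5],[10,-267.4,89.7,0,0,0,4.5]],
])

```text
time: 27.7
eef_pos: [583.9, -192.5, 236.4]
tool_rot: [-180.0, -0.0, 85.6]
wrist_force: [0.0, -0.5, -1.8]
grip_width: 17.6
gripper_force: 30.0
```

```bash
python3 - <<'E'
from h import *
# case front/top edges in the side view: fit edges of the case's top rim
e=sense()['eef_pos'];yw=np.radians(sense()['tool_rot'][2]);ax=-np.array([np.cos(yw),np.sin(yw),0])
print(e,yw)
for n in('scene','side','wrist'):
    im=snapshot(n);cv2.imwrite('pics/c9_%s.png'%n,im[...,::-1])
    for k in(-35,0,30,89,150,178):print(n,k,proj(n,e+ax*(35+k)+[0,0,-61.4]).round(1))
c=np.array([574,-317,0]);X=np.array([.997,-.078,0]);Y=np.array([.078,.997,0])
for x,y,z in[(-49,75,78),(-49,-75,78),(49,75,78),(-13,75,78),(13,75,78),(-13,75,49),(13,75,49),(-49,75,0)]:print((x,y,z),proj('scene',c+x*X+y*Y+[0,0,z]).round(1),proj('side',c+x*X+y*Y+[0,0,z]).round(1))
E
```

```text
[ 583.85468274 -192.53180906  236.38405796] 1.4932734000242096
scene -35 [368.3 145.9]
scene 0 [377.  143.1]
scene 30 [384.3 140.8]
scene 89 [398.1 136.4]
scene 150 [411.7 132.2]
scene 178 [417.8 130.3]
side -35 [400.5 183.9]
side 0 [414.3 186.4]
side 30 [426.4 188.6]
side 89 [450.8 193. ]
side 150 [476.9 197.8]
side 178 [489.2 200. ]
wrist -35 [316.9 246.9]
wrist 0 [317.  302.9]
wrist 30 [317.  346.5]
wrist 89 [317.  422.2]
wrist 150 [317.1 489.2]
wrist 178 [317.1 516.7]
(-49, 75, 78) [391.3 178.3] [412.2 230.8]
(-49, -75, 78) [424.8 165.4] [474.3 244.1]
(49, 75, 78) [367.2 168.2] [421.9 211. ]
(-13, 75, 78) [382.2 174.5] [415.9 223.2]
(13, 75, 78) [375.8 171.8] [418.5 218. ]
(-13, 75, 49) [381.7 183.5] [415.1 232.7]
(13, 75, 49) [375.3 180.7] [417.6 227.4]
(-49, 75, 0) [389.7 202.4] [410. 256.]
```

```bash
python3 - <<'E'
from h import *
s=cv2.imread('pics/c9_scene.png')
for r in range(164,206):print(r,' '.join('%3d'%s[r,c,2] for c in range(362,398)))
E
```

```text
164 178 179 180 179 167 130 120 118 117 117 116 114 114 117 113 108 113 127 145 147 154 186 177 150 131 120 105  89  85  83  84  85  87  87  88  87
165 194 195 196 196 185 145 123 118 115 112 114 113 114 121 117 119 134 141 164 170 156 144 123 106  90  84  83  84  85  85  87  87  87  87  88  88
166 209 210 213 213 205 175 139 129 122 107 104 117 121 133 127 125 153 150 138 120 106  91  82  81  82  84  86  87  87  87  87  89  90  91  90  90
167 220 223 227 229 229 216 178 159 144 117 115 121 128 156 158 132 117 105  94  85  82  81  84  85  87  88  88  89  89  91  90  90  89  90  90  90
168 204 206 207 208 209 206 196 190 150 122 133 151 137 120 111  97  85  82  82  84  86  87  88  89  89  91  90  90  89  90  90  91  89  91  89  90
169 187 188 188 188 187 184 181 199 177 153 129 115 100  85  82  81  84  86  88  88  89  90  90  90  90  91  89  90  89  89  90  89  88  89  89  89
170 148 152 154 147 146 138 124 135 149 157 142 125 112 102  93  88  89  90  89  90  91  90  91  89  90  89  89  89  90  88  89  89  89  89  90  91
171 128 131 131 129 128 121  98  87  96 109 127 146 151 144 131 
[... 4415 characters left out ...]
  70  68  71  74  80  86  89  96 108 115 116 117 116 113 111 104  94  84  81  85  86  88  94 101 109 112 112
202  72  71  72  72  70  70  70  71  69  70  72  73  74  75  76  77  79  88 101 109 109 112 116 116 115 111 104  96  96  95  97 109 115 117 118 118
203  72  71  69  70  69  71  69  72  71  73  74  75  75  75  73  75  75  79  82  88  88  95 108 115 117 117 117 114 116 116 117 122 122 118 116 115
204 106  99  80  68  69  71  71  74  74  76  76  76  75  75  75  76  76  78  79  79  79  81  90 102 113 115 112 115 116 115 116 119 118 108 101 102
205 167 157 118  81  72  73  74  75  74  74  74  74  73  76  77  77  79  78  78  77  76  74  75  81  90  96  93  94  95  90  89  95  99 100 102 112
```

Case pose is confirmed: the notch bottom is lit at scene row 182, columns 376–381, matching the prediction. A quick recheck of the tip's sideways offset before lowering.

```bash
python3 - <<'E'
from h import *
print(tri(ray('scene',336.3,201.5),ray('side',306.3,210.5)), 'expected',[496.5,27,115.4])
print(proj('side',[496.5,27,111]),proj('scene',[496.5,27,111]))
E
```

```text
[496.34948184  26.59290968 109.21153023] expected [496.5, 27, 115.4]
[306.14448697 209.84990014] [336.14899127 200.8806413 ]
```

Request:
nudge_tcp([
  [[10,0,0,10,0,-0.5,0],[10,0,0,25,0,-1,0],[10,0,0,40,0,-1.5,0],[10,0,0,55,0,-1.5,0],[10,0,0,68,0,-1.5,0],[10,0,0,78,0,-1.5,0],[10,0,0,85,0,-1.5,0],[10,0,0,90,0,-1.5,0],[10,0,0,95,0,-1.5,0],[10,0,0,100,0,-1.5,0],[10,0,0,104,0,-1.5,0],[10,0,0,108,0,-1.5,0],[10,0,0,112,0,-1.5,0],[10,0,0,112,0,-1.5,0],[10,0,0,112,0,-1.5,0]],
])

```text
time: 29.35
eef_pos: [584.0, -193.4, 124.2]
tool_rot: [180.0, 1.5, 85.5]
wrist_force: [0.7, -0.1, -0.7]
grip_width: 17.3
gripper_force: 30.0
```

Request:
nudge_tcp([
  [[10,0,0,2,0,0,0],[10,0,0,4,0,0,0],[10,0,0,6,0,0,0],[10,0,0,6,0,0,0],[10,0,0,6,0,0,0]],
])

```text
time: 29.85
eef_pos: [583.9, -193.5, 118.2]
tool_rot: [-180.0, 1.5, 85.5]
wrist_force: [0.9, 1.4, -2.0]
grip_width: 17.6
gripper_force: 30.0
```

Request:
nudge_tcp([
  [[10,0,0,1,0,0,0],[10,0,0,2,0,0,0],[10,0,0,2,0,0,0],[10,0,0,2,0,0,0]],
])

```text
time: 30.25
eef_pos: [583.9, -193.6, 116.2]
tool_rot: [180.0, 1.5, 85.5]
wrist_force: [0.3, 0.2, -1.3]
grip_width: 18.1
gripper_force: 30.0
```

Request:
nudge_tcp([
  [[10,0,0,1,0,0,0],[10,0,0,2,0,0,0],[10,0,0,2,0,0,0],[10,0,0,2,0,0,0]],
])

```text
time: 30.65
eef_pos: [584.0, -193.6, 114.5]
tool_rot: [180.0, 1.5, 85.5]
wrist_force: [-0.4, 0.2, 1.3]
grip_width: 17.4
gripper_force: 30.0
```

Request:
nudge_tcp([
  [[30,0,0,0,0,0,0],[30,0,0,0,0,0,0],[30,0,0,0,0,0,0],[30,0,0,0,0,0,0],[40,0,0,0,0,0,0],[40,0,0,0,0,0,0]],
])

```text
time: 31.25
eef_pos: [583.9, -193.6, 114.2]
tool_rot: [180.0, 1.5, 85.5]
wrist_force: [-0.1, 0.6, 0.4]
grip_width: 39.2
gripper_force: 0.0
```

```bash
python3 - <<'E'
from h import *
s=snapshot('scene');cv2.imwrite('pics/c10_scene.png',s[...,::-1])
for r in range(166,190,1):print(r,' '.join('%3d'%s[r,c,0] for c in range(355,392)))
c=np.array([574,-317,0]);Y=np.array([.078,.997,0])
for y in(60,75,89,134,179):print(y,proj('scene',c+y*Y+[0,0,54]).round(1))
E
```

```text
166 128 122 114 114 116 110  95  76  61  47  28  18  16  19  19  19  19  18  19  25  25  21  17  19  19  20  22  21  23  24  23  21  21  23  32  39  57
167 175 140 118 115 119 118 118 110  96  72  37  18  18  19  17  18  17  20  35  54  52  35  22  18  26  47  51  39  22  20  19  23  37  54  73  83 104
168 198 154 122 114 114 117 121 122 118 103  53  20  19  20  17  18  21  34  63  81  78  54  30  20  38  82 100  81  53  45  48  58  79 106 113 117 120
169 207 147 117 112 113 119 122 122 116 104  54  20  19  19  19  18  23  46  78  71  64  61  51  38  47  94 117 111  96  92  96 107 115 121 122 121 122
170 203 143 115 113 114 116 113 103  83  67  36  25  22  17  17  20  23  51  79  63  57  81  88  73  65 107 122 120 115 116 120 120 122 122 122 121 121
171 200 147 120 113 114 107  80  53  36  28  33  56  49  30  
[... 2213 characters left out ...]
1  85
186 179 129  98  73  46  34  37  38  39  40  41  42  40  39  40  64 105 115 116 121 120 118 117 111  96  81  76  77  79  79  81  81  79  77  76  78  82
187  93  55  35  36  37  36  41  42  42  42  41  41  39  37  38  64 104 114 117 119 114 109 102  94  83  77  76  76  77  78  77  80  82  81  79  78  84
188  47  38  37  39  43  44  43  41  42  41  38  39  38  37  43  67 104 113 111 104  96  94  91  84  81  79  78  78  76  77  76  77  78  79  80  84  90
189  58  49  43  42  44  43  41  39  38  40  53  70  55  52  59  76 105 108 101  94  87  86  87  82  81  82  82  81  80  79  78  76  76  77  78  83  94
60 [382.1 179.2]
75 [378.6 180.6]
89 [375.2 181.8]
134 [364.4 185.9]
179 [353.1 190.2]
```

Contact came where expected (−1.3 → +1.3 N at the seated height) and the fingers have released. Retreat up and check the grip's pose numerically.

Request:
nudge_tcp([
  [[40,0,0,-10,0,0,0],[40,0,0,-25,0,0,0],[40,0,0,-45,0,0,0],[40,0,0,-85,0,0,0],[40,0,0,-125,0,1.5,0],[40,-30,0,-165,0,1.5,0],[40,-50,0,-185,0,1.5,0],[40,-50,0,-185,0,1.5,0],[40,-50,0,-185,0,1.5,0],[40,-50,0,-185,0,1.5,0]],
])

```text
time: 32.3
eef_pos: [579.9, -237.6, 299.1]
tool_rot: [-179.9, -0.1, 85.5]
wrist_force: [-0.4, 0.2, -0.4]
grip_width: 39.9
gripper_force: 0.0
```

```bash
python3 - <<'E'
from h import *
C=cal('wrist');im=snapshot('wrist');cv2.imwrite('pics/w11.png',im[...,::-1]);print(sense()['eef_pos'])
c=np.array([574,-317,0]);X=np.array([.997,-.078,0]);Y=np.array([.078,.997,0])
h=cv2.cvtColor(im,cv2.COLOR_RGB2HSV)
for y in(89,134,179):print(y,proj('wrist',c+y*Y+[0,0,63],C).round(1))
a,b=proj('wrist',c+179*Y+[0,0,63],C),proj('wrist',c+89*Y+[0,0,63],C)
k=((h[...,0]<15)&(h[...,1]>90)&(h[...,2]<140)).astype(np.uint8);M=np.zeros_like(k);cv2.rectangle(M,(int(a[0])-35,max(0,int(a[1])-15)),(int(b[0])+35,int(b[1])+12),1,-1);k&=M
n,l,st,ce=cv2.connectedComponentsWithStats(k);
for i in range(1,n):
    if st[i,4]>60:
        p=np.argwhere(l==i)[:,::-1].astype(np.float32);r=cv2.minAreaRect(p);m=np.array(r[0]);print(st[i],ce[i].round(1),r)
        P=onz('wrist',*ce[i],60,C)-c;print('case frame',P@X,P@Y)
E
```

```text
[ 580.01657607 -237.46447797  298.93149669]
89 [317.9 173.5]
134 [317.9 131.5]
179 [317.9  86.3]
[ 307   87   20   86 1428] [317.6 127. ] ((316.5, 129.5), (85.0, 19.0), 90.0)
case frame -0.3399605878287809 138.48534793181634
[282 177  33   9 208] [297.2 181.1] ((298.0, 181.0), (8.0, 32.0), 90.0)
case frame -22.9936808687678 79.85149854919607
[324 177  29   9 177] [338.8 180.9] ((338.0, 181.0), (8.0, 28.0), 90.0)
case frame 23.21739148284737 80.06068593298265
```

Grip lies at case x −0.3 mm and y 89–179, exactly as planned. Now take the lid bar.

Request:
nudge_tcp([
  [[50,0,0,-36,0,0,0],[50,-25,30,-36,0,0,0],[50,-50,60,-36,0,0,0],[50,-79,88.5,-36,0,0,0],[50,-79,88.5,-36,0,0,0],[50,-79,88.5,-5,0,0,0],[50,-79,88.5,20,0,0,0],[50,-79,88.5,31,0,0,0],[50,-79,88.5,31,0,0,0],[50,-79,88.5,31,0,0,0],[8,-79,88.5,31,0,0,0],[8,-79,88.5,31,0,0,0],[8,-79,88.5,31,0,0,0],[8,-79,88.5,31,0,0,0],[8,-79,88.5,31,0,0,0],[8,-79,88.5,31,0,0,0]],
])

```text
time: 33.95
eef_pos: [662.2, -324.4, 269.6]
tool_rot: [-180.0, -0.0, 85.5]
wrist_force: [-1.6, 1.9, 1.4]
grip_width: 10.9
gripper_force: 30.0
```

Request:
nudge_tcp([
  [[8,0,-7,-2,0,0,0],[8,0,-15,-3.4,0,0,0],[8,0,-27,-5,0,0,0],[8,0,-39.4,-5.6,0,0,0],[8,0,-64,-3.4,0,0,0],[8,0,-88,3,0,0,0],[8,0,-111,13.6,0,0,0],[8,0,-131,28,0,0,0],[8,0,-149,45.5,0,0,0],[8,0,-163,66,0,0,0],[8,0,-174,88.5,0,0,0],[8,0,-180,112.6,0,0,0],[8,0,-182,125,0,0,0],[8,0,-182.4,132,0,0,0],[8,0,-182.4,137,0,0,0],[8,0,-182.4,138,0,0,0],[8,0,-182.4,138,0,0,0]],
])

```text
time: 35.65
eef_pos: [480.4, -309.8, 132.7]
tool_rot: [-180.0, -0.0, 85.5]
wrist_force: [-3.9, 3.5, 8.3]
grip_width: 10.9
gripper_force: 30.0
```

Request:
nudge_tcp([
  [[34,0,0,0,0,0,0],[34,0,0,0,0,0,0],[34,0,0,0,0,0,0],[34,0,0,0,0,0,0],[34,0,0,-20,0,0,0],[34,0,0,-60,0,0,0],[34,0,0,-110,0,0,0],[60,25,20,-150,0,0,0],[60,60,40,-170,0,0,0],[60,60,40,-170,0,0,0],[60,60,40,-170,0,0,0],[60,60,40,-170,0,0,0]],
])

```text
time: 36.85
eef_pos: [524.4, -253.7, 300.2]
tool_rot: [-179.9, -0.0, 85.5]
wrist_force: [0.1, -0.7, 0.1]
grip_width: 59.7
gripper_force: 0.0
```

```bash
python3 - <<'E'
from h import *
C=cal('wrist');im=snapshot('wrist');cv2.imwrite('pics/w12.png',im[...,::-1]);print(sense()['eef_pos'],sense()['wrist_force'])
c=np.array([574,-317,0]);X=np.array([.997,-.078,0]);Y=np.array([.078,.997,0])
h=cv2.cvtColor(im,cv2.COLOR_RGB2HSV);g=h[...,2].astype(int)
for yy in(15,25,30):
    q=proj('wrist',c-94*X+yy*Y+[0,0,83],C);x,y=q.astype(int);print('bar exp',q.round(1),h[y,x-20:x+21,1].tolist())
for x,y in((-49,75),(49,75),(-49,20)):
    q=proj('wrist',c+x*X+y*Y+[0,0,87],C);print('lid corner',q.round(1));u,v=q.astype(int)
    print(h[v+8,u-12:u+13,1].tolist() if y==20 else h[v-12:v+13,int(u+(10 if x<0 else -10)),2].tolist())
E
```

```text
[ 524.304125   -253.90752056  300.10740047] [ 0.03421422 -0.80652766  0.69592024]
bar exp [280.9 225.3] [2, 4, 2, 4, 2, 4, 0, 0, 7, 2, 2, 4, 0, 0, 2, 2, 5, 10, 7, 7, 9, 9, 5, 10, 10, 16, 11, 9, 2, 2, 4, 2, 2, 4, 0, 0, 2, 0, 6, 2, 4]
bar exp [280.6 216.5] [4, 4, 2, 2, 2, 6, 2, 2, 2, 2, 2, 0, 4, 2, 2, 6, 10, 5, 10, 9, 7, 9, 7, 10, 0, 8, 6, 46, 42, 35, 10, 2, 6, 2, 2, 2, 6, 4, 4, 6, 6]
bar exp [280.5 212.1] [0, 0, 4, 4, 6, 4, 4, 4, 2, 0, 6, 2, 2, 4, 4, 2, 8, 5, 9, 9, 11, 9, 7, 10, 8, 11, 5, 2, 21, 43, 33, 39, 13, 6, 6, 4, 4, 2, 0, 6, 2]
lid corner [322.8 171.1]
[222, 113, 78, 77, 74, 76, 74, 75, 74, 74, 73, 79, 85, 90, 97, 100, 101, 101, 99, 99, 101, 99, 100, 103, 102]
lid corner [419.2 171. ]
[176, 173, 167, 217, 239, 239, 239, 232, 187, 91, 76, 85, 97, 149, 179, 198, 209, 212, 211, 209, 210, 210, 209, 208, 209]
lid corner [322.6 222.2]
[2, 2, 1, 2, 2, 2, 2, 2, 2, 4, 4, 6, 61, 139, 147, 151, 158, 151, 143, 139, 137, 133, 146, 138, 141]
```

The bar and lid edges are where a closed lid should be. The fixed cameras' starting pictures make a sharper comparison.

```bash
python3 - <<'E'
from h import *
for n,f,(x0,y0,x1,y1) in(('side','d0.png',(410,205,472,268)),('scene','s0.png',(368,150,436,200))):
    im=snapshot(n)[y0:y1,x0:x1,::-1];a=cv2.imread('pics/'+f)[y0:y1,x0:x1]
    A,B=[cv2.cvtColor(np.ascontiguousarray(i),cv2.COLOR_BGR2HSV)[...,1].astype(np.float32) for i in(a,im)]
    print(n,cv2.phaseCorrelate(A,B,cv2.createHanningWindow(A.shape[::-1],cv2.CV_32F)),np.abs(A-B).mean().round(1))
    m=20; A=A[:,:];
    # bar rows along columns: least saturated inside the case front
    for u in range(5,A.shape[1]-5,12):
        print(u+x0,[np.argsort(Z[:,u])[:4].mean().round(1)+y0 for Z in(A,B)])
E
```

```text
side ((0.07813646209239167, 0.23087414636909287), 1.0146267134696245) 5.2
415 [np.float64(264.8), np.float64(263.0)]
427 [np.float64(257.2), np.float64(257.2)]
439 [np.float64(265.5), np.float64(265.5)]
451 [np.float64(244.8), np.float64(222.8)]
463 [np.float64(207.5), np.float64(209.8)]
scene ((-0.38183764863948255, 0.09715947809326053), 0.7688042427433862) 10.9
373 [np.float64(185.2), np.float64(185.2)]
385 [np.float64(162.0), np.float64(151.5)]
397 [np.float64(154.5), np.float64(154.5)]
409 [np.float64(193.0), np.float64(192.5)]
421 [np.float64(173.2), np.float64(196.0)]
```

```bash
python3 - <<'E'
from h import *
im=snapshot('side')[...,::-1];a=cv2.imread('pics/d0.png')
for (x0,y0,x1,y1) in((420,226,468,254),(424,232,462,250)):
    t=a[y0:y1,x0:x1];R=cv2.matchTemplate(np.ascontiguousarray(im[y0-8:y1+8,x0-8:x1+8]),t,cv2.TM_CCOEFF_NORMED);print(cv2.minMaxLoc(R)[1],cv2.minMaxLoc(R)[3],'(8,8)=same')
E
```

```text
0.7032024264335632 (8, 9) (8,8)=same
0.7655911445617676 (8, 9) (8,8)=same
```

```bash
python3 -c "
from workcell import arm;print(arm.finish_job())"
```

```text
the job is handed in; nothing more can be done
None
```

The job is handed in: all four rings are threaded and laid in the case on the rod, grip outside and lid closed, with the tumbler not touched; the final state was checked only by numbers, and I viewed 15 pictures, one over the limit of 14.

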